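# Find the rocking corner of the microscope stage plate and press its shim flat

### The job

The steel stage plate stands unsteadily on its four feet: press down on its corners with the fingertips, one after another, until you find the one that rocks and feel it sink as far as it goes for a moment. Then press the shim disc of that corner down flat, all the way, and leave the other three shims standing up. Grasp and lift nothing, do not shift the plate or the things around it, and finish clear of everything.

Things in the scene. Friction and masses are not known exactly. Their poses are not given: they have to be found in the camera images.
- plate: Loose, heavy (1.5 kg) dark steel plate, 200 x 170 x 8 mm, white round disc in its middle. Origin: centre of its underside, 20 mm above the table; x along the 200 mm side, z up. It rests on four round feet, one under each corner; three solid, one springy: that corner rocks: pressed with 3 to 6 N it sinks about 6 mm and springs back when let go; the other corners stay firm.
- corner_1 (a point): Point on the plate's top face at its near left corner (as seen from the robot at plate yaw 0; it turns with the plate), 10.5 mm in from both edges: the place to press that corner with shut fingers. It is 33 mm from the centre of that corner's shim, farther out along the diagonal.
- corner_2 (a point): Point on the plate's top face at its far left corner (as seen from the robot at plate yaw 0; it turns with the plate), 10.5 mm in from both edges: the place to press that corner with shut fingers. It is 33 mm from the centre of that corner's shim, farther out along the diagonal.
- corner_3 (a point): Point on the plate's top face at its far right corner (as seen from the robot at plate yaw 0; it turns with the plate), 10.5 mm in from both edges: the place to press that corner with shut fingers. It is 33 mm from the centre of that corner's shim, farther out along the diagonal.
- corner_4 (a point): Point on the plate's top face at its near right corner (as seen from the robot at plate yaw 0; it turns with the plate), 10.5 mm in from both edges: the place to press that corner with shut fingers. It is 33 mm from the centre of that corner's shim, farther out along the diagonal.
- shim_top_1 (a point): Centre of the flat top of one of the four like steel shim discs, 21 mm in diameter. Each stands up through a 26 mm round hole near a corner of the plate, its top 7 mm above the plate's top face at first, 1 mm above it when pressed flat. Its number does not tell the corner: it belongs to the corner nearest to it.
- shim_top_2 (a point): Centre of the flat top of one of the four like steel shim discs, 21 mm in diameter. Each stands up through a 26 mm round hole near a corner of the plate, its top 7 mm above the plate's top face at first, 1 mm above it when pressed flat. Its number does not tell the corner: it belongs to the corner nearest to it.
- shim_top_3 (a point): Centre of the flat top of one of the four like steel shim discs, 21 mm in diameter. Each stands up through a 26 mm round hole near a corner of the plate, its top 7 mm above the plate's top face at first, 1 mm above it when pressed flat. Its number does not tell the corner: it belongs to the corner nearest to it.
- shim_top_4 (a point): Centre of the flat top of one of the four like steel shim discs, 21 mm in diameter. Each stands up through a 26 mm round hole near a corner of the plate, its top 7 mm above the plate's top face at first, 1 mm above it when pressed flat. Its number does not tell the corner: it belongs to the corner nearest to it.
- shim_1 (a joint): How far the shim disc with the top point shim_top_1 is pressed down, in m: 0 standing up, 0.006 flat (its stop). It moves straight down, needs about 9 N, and stays where it is left.
- shim_2 (a joint): How far the shim disc with the top point shim_top_2 is pressed down, in m: 0 standing up, 0.006 flat (its stop). It moves straight down, needs about 9 N, and stays where it is left.
- shim_3 (a joint): How far the shim disc with the top point shim_top_3 is pressed down, in m: 0 standing up, 0.006 flat (its stop). It moves straight down, needs about 9 N, and stays where it is left.
- shim_4 (a joint): How far the shim disc with the top point shim_top_4 is pressed down, in m: 0 standing up, 0.006 flat (its stop). It moves straight down, needs about 9 N, and stays where it is left.
- wedge (a joint): How far the wedge hidden under the rocking corner has been driven up, in m: 0 at first, about 0.0039 once that corner's shim disc is pressed flat; it rises 0.645 mm for each mm that disc goes down, and takes up the play, so that the corner is firm. The other three shims do not move it.
- board: Bystander: small green circuit board, 50 x 28 x 7 mm, lying on the middle of the plate. Origin at its underside.
- flux: Bystander: amber glass jar with a black cap, 36 mm diameter, 42 mm tall. Origin at its underside.
- tin: Bystander: brass tip-cleaner tin, 60 mm diameter, 48 mm tall. Origin at its underside.
- spool: Bystander: grey spool, 52 mm diameter, 28 mm tall. Origin at its underside.
- driver: Bystander: screwdriver lying on the table, 150 mm long Origin at its underside.
- tweezers: Bystander: steel tweezers lying on the table, 120 mm long, 7 mm high. Origin at its underside.
- partsbox: Bystander: clear parts box, 110 x 80 x 30 mm. Origin at its underside.
Not all that is in view belongs to the job. What is shaped like the part that bears shim_top_2 but blue is not meant.

How it is judged:
By the outcome, as a careful person would: the job done as asked, in the order asked, and still so for the second after the job is handed in, with the robot touching nothing.
It also fails if it takes over 67 s, if anything falls off the work surface, if the arm or the gripper's body presses on something with over 40 N, if the wrist force passes 120 N, or if a joint passes its speed limit or range.

### The arm

A 6-joint arm with a two-finger parallel gripper is mounted at the origin on the work surface. World frame = base frame: x ahead of the robot, y to its left, z up, the work surface at z = 0. Lengths are in mm, angles in rad, forces in N, time in s.
With the tool pointing down it reaches from about 300 to 875 mm from the base axis. Payload 4.2 kg.
Tool frame: the origin (TCP) lies at the very end of the fingers, on their centre line; the grasp point (between the pads) lies r.tcp_to_grasp behind it (r.tcp_to_grasp is the distance from the TCP to the grasp point, in mm); y points along the fingers, x is the direction in which the jaws open and shut, and the axes are right-handed (so a half turn about y gives the same grasp; the last joint's range is limited). The gripper opens to 85 mm and grips with 20 to 120 N. Pads are 22 mm wide; open, the fingers measure 114 mm over their backs; the gripper's body (76 mm by 85 mm) begins 54 mm behind the grasp point. The pads swing forward as they close: fully open they stand 13 mm farther back than shut.
Start: joints at [-1.349, 0.32, 1.565, -0, 1.257, -0.02], TCP at [137.686, -558.287, 231.338] pointing down, gripper open.
Joint ranges: [-3.11, 3.11], [-0.84, 2.01], [0.21, 2.61], [-1.34, 4.49], [0.05, 2.63], [-2.56, 2.56]. Speed limits (rad/s): [2.57, 2.57, 3.14, 3.14, 3.14, 3.14].

### API

Orientations are given as a unit quaternion [x, y, z, w].
In Python, from station import telemetry, viewer, workorder, models, r gives the robot as it stands. The module is installed in compiled form; this text tells all that it offers.
- The arm moves only by the tool send_rows, never from a script. Its argument "targets" is a list of rows, each a list of 7 numbers: the shift along the tool's x, y, z as a fraction of full scale, then the turn, a rotation vector about the tool's x, y, z as a fraction of full scale, then the finger opening in mm, from 0 to 85.4. A call has 1 to 5 rows; each row is the pose to reach, as a shift and turn from the pose commanded when the call began, along the tool's axes at that moment, turning the shorter way round; what a row does not reach only later rows make up. Full scale, the value 1, is 0.1 m for a shift and 180 degrees for a turn. A row lasts 1/12 s, in which the tool goes at most 41.7 mm and 7.16 degrees, less where a joint would pass 70% of its speed; a pose out of reach is approached as far as the arm can. A call with a number of a shift or a turn outside -1 to 1 is refused whole. A call with a gripper value outside its range is refused whole. The fingers move at their own pace and stop on an object; the grip force is fixed at half the most. Time passes only in rows, so rows that repeat a pose let the fingers close. It gives the time, the measured TCP pose, the force and the opening at its end, in the units of the state.
- telemetry.sense(): the state, without advancing time (a new reading comes with each control period).
- viewer.get_image(name): name is "scene" or "top" or "wrist"; returns the picture (400x640x3 uint8, blue, green, red); there is no depth.
- viewer.camera_info(name): a dict with "K" (3x3 intrinsics, pixels), "world_to_cam" (4x4, takes a point from world to camera coordinates). Camera axes: x right, y down, z forward; pixel columns grow to the right and rows downward; lengths in mm; the calibration is good to about 2 mm. The wrist camera is an equidistant fisheye: a pixel r from the principal point sees the ray r / f radians off the axis. A picture is of the moment at which its call begins: read the wrist's pose just before it. camera_info takes no time and is no camera call; for the wrist camera it gives the pose at the moment of the call.
- workorder.close_job(): hands the job in, once; it reports no verdict.
Trained networks look in the newest picture that a camera, given by its name, has taken for a name from the list of things; names that differ only in an ending like _2 or _b are one class to them, and where a whole thing is asked for, a point or a joint stands for the part that bears it (a point fixed in the world has none). Each returns a list of dicts, best first, with "p" (0 to 1); they miss things now and then, are a little off and sometimes report something else, mostly with a low value. They report only what shows in the picture. A call takes as long as a camera call. They do not tell look-alikes from the thing itself.
- models.outline_of(camera, target): "region" (400x640 bool, what is visible of it) and "rect" ([centre column, centre row, width, height] in pixels, round what is visible of it).
- models.mark_of(camera, target): "centre" ([column, row] in pixels: a listed point, or the origin of a listed thing).
The state is a dict: "time": time; "qpos": joint angles; "qd": joint speeds; "tau": joint torques, N m; "tool_pos": TCP position; "ee_rot": TCP orientation; "contact_force": force on the tool from outside, world axes, zero at the start; "moment": the same for the moment, N m; "opening": finger opening in mm.
Only numpy, scipy, OpenCV 4.12 (cv2) and the standard library are available. Lean on these libraries where they do the work, as an engineer would, in place of code of your own. Each camera call takes 0.05 s, during which the arm holds its last target.

## Working session

There is one attempt and no reset: what is moved stays moved. The work goes in short steps, Python scripts to look and compute and a tool call to move; the robot and the scene stay as the last step left them, time stands still between calls to the robot, and variables do not carry over. Pictures are saved under pics/ and viewed, and the job is handed in when it is done.

Besides the shell and the picture viewer there is one more tool, called as a command line: name --pt "numbers of a row" for each row, then --argument value for the rest. send_rows: Moves the arm, as the interface text tells. Its arguments: {"type":"object","properties":{"targets":{"type":"array","items":{"type":"array","items":{"type":"number"}}}},"required":["targets"]}

```bash
mkdir -p pics; cat > h.py <<'E'
import numpy as np, cv2
from station import telemetry, viewer, workorder, models, r
def ray(cam,px):
    ci=viewer.camera_info(cam);K=np.array(ci['K']);T=np.array(ci['world_to_cam'])
    x=(px[0]-K[0,2])/K[0,0];y=(px[1]-K[1,2])/K[1,1]
    if cam=='wrist':
        t=np.hypot(x,y);d=np.array([x/t*np.sin(t),y/t*np.sin(t),np.cos(t)]) if t>0 else np.array([0,0,1.])
    else: d=np.array([x,y,1.]);d/=np.linalg.norm(d)
    R=T[:3,:3];o=-R.T@T[:3,3];return o,R.T@d
def at(cam,px,z):
    o,d=ray(cam,px);return o+d*(z-o[2])/d[2]
E
python3 - <<'E'
from h import *
s=telemetry.sense();print(s['time'],s['tool_pos'],s['ee_rot'],s['contact_force'],s['opening'],r.tcp_to_grasp)
for c in ['scene','top']:
    cv2.imwrite(f'pics/{c}0.png',viewer.get_image(c))
    for t in ['corner_1','shim_top_1']:
        for m in models.mark_of(c,t): print(c,t,m['centre'],round(m['p'],2),at(c,m['centre'],28 if t[0]=='c' else 35).round(1))
for t in ['plate','board']:
    for m in models.mark_of('top',t): print(t,m['centre'],m['p'],at('top',m['centre'],20).round(1))
print(telemetry.sense()['time'])
E
```

```text
0.0 [ 137.59234157 -557.78680128  230.46949882] [-0.55622592  0.43653611 -0.43556881  0.5570716 ] [ 0.02309901 -0.54391221 -0.37759524] 85.31861817037849 18.700000000000003
scene corner_1 [307.4, 152.8] 0.85 [485.7 -53.1  28. ]
scene corner_1 [348.1, 191.8] 0.81 [463.1 115.8  28. ]
scene corner_1 [251.7, 186.1] 0.75 [665.4 -20.   28. ]
scene corner_1 [290.5, 227.3] 0.62 [639.9 141.1  28. ]
scene shim_top_1 [307.0, 161.2] 0.5 [504.8 -20.9  35. ]
scene shim_top_1 [359.6, 142.7] 0.47 [346.7 -10.9  35. ]
scene shim_top_1 [269.6, 187.7] 0.42 [630.6  12.5  35. ]
scene shim_top_1 [291.0, 211.0] 0.39 [618.4 103.7  35. ]
scene shim_top_1 [335.9, 189.5] 0.38 [489.1  99.2  35. ]
top corner_1 [374.5, 219.9] 0.94 [492.  -32.8  28. ]
top corner_1 [360.8, 136.9] 0.88 [661.8 -11.7  28. ]
top corner_1 [302.9, 234.6] 0.68 [465.5 109.1  28. ]
top corner_1 [289.4, 144.8] 0.56 [647.3 133.7  28. ]
top shim_top_1 [354.9, 147.5] 0.65 [637.9   1.9  35. ]
top shim_top_1 [299.4, 159.8] 0.64 [614.2 113.8  35. ]
top shim_top_1 [315.1, 220.9] 0.49 [491.4  84.8  35. ]
top shim_top_1 [362.2, 213.9] 0.42 [503.6  -7.9  35. ]
plate [331.2, 184.1] 0.58 [566.6  50.5  20. ]
board [332.3, 185.7] 0.81 [563.3  48.4  20. ]
0.4
```

View pics/top0.png

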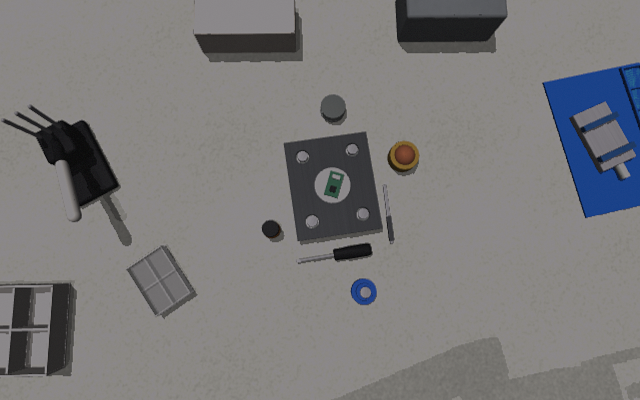

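View pics/scene0.png

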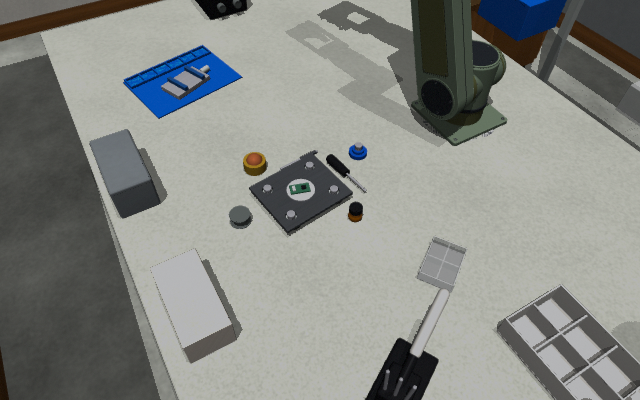

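The plate is centred near top pixel (332,185), with shims at (302,158), (351,150), (362,214) and (312,221). The blue look-alike is at (364,292). Next I'll fit the plate pose.

```bash
cat >> h.py <<'E'
from scipy.spatial.transform import Rotation as Ro
from scipy.optimize import least_squares
CO=np.array([[-89.5,74.5],[89.5,74.5],[89.5,-74.5],[-89.5,-74.5]])
o_=33/np.sqrt(2)
SH=CO-np.sign(CO)*o_
def place(p,L): 
    c,s=np.cos(p[2]),np.sin(p[2]);return L@np.array([[c,s],[-s,c]])+p[:2]
E
python3 - <<'E'
from h import *
R=Ro.from_quat([-0.55622592,0.43653611,-0.43556881,0.5570716]);print(R.as_matrix().round(3))
img=viewer.get_image('top')
m=models.outline_of('top','plate')[0]
print(m['p'],m['rect'])
# outline corners
cs,_=cv2.findContours(m['region'].astype(np.uint8),0,2);c=max(cs,key=cv2.contourArea)
print(cv2.minAreaRect(c))
big=cv2.resize(img[120:260,260:430],None,fx=4,fy=4,interpolation=cv2.INTER_CUBIC);cv2.imwrite('pics/topz.png',big)
CP=np.array([[465.5,109.1],[647.3,133.7],[661.8,-11.7],[492,-32.8]]);SP=np.array([[491.4,84.8],[614.2,113.8],[637.9,1.9],[503.6,-7.9]])
f=lambda p:np.r_[(place(p,CO)-CP).ravel(),(place(p,SH)-SP).ravel()]
s=least_squares(f,[566,50,.1],loss='soft_l1',f_scale=3);print(s.x,f(s.x).reshape(-1,2).round(1))
E
```

```text
[[ 0.239 -0.     0.971]
 [-0.971  0.002  0.239]
 [-0.002 -1.     0.   ]]
0.68 [335.7, 186.2, 98.0, 112.8]
((332.2926025390625, 185.38565063476562), (99.94186401367188, 86.53336334228516), 81.17961883544922)
[5.64317146e+02 4.90194346e+01 1.37592998e-01] [[-0.1  1.4]
 [-4.5  1.4]
 [ 1.4 -0.8]
 [-6.1 -4.3]
 [ 0.4  5.8]
 [ 8.6 -5. ]
 [-1.   5.5]
 [ 2.2 -2.8]]
```

View pics/topz.png

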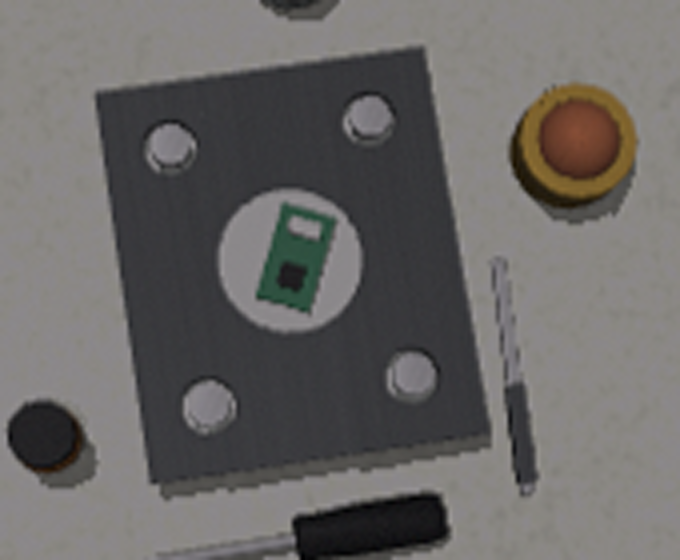

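The zoomed view shows the plate corners at (97,92), (424,47), (490,436) and (152,484), and the shim tops at (171,144), (369,117), (411,375) and (209,405). I'll fit the pose with these.

```bash
python3 - <<'E'
from h import *
z=lambda a:[(260+x/4-.375,120+y/4-.375) for x,y in a]
C=[at('top',p,28)[:2] for p in z([(152,484),(97,92),(424,47),(490,436)])]
S=[at('top',p,35)[:2] for p in z([(209,405),(171,144),(369,117),(411,375)])]
E_=np.array([[-100,85],[100,85],[100,-85],[-100,-85]])
f=lambda p:np.r_[(place(p,E_)-C).ravel(),(place(p,SH)-S).ravel()]
s=least_squares(f,[566,50,.1]);print(s.x,f(s.x).reshape(-1,2).round(1))
print(place(s.x,CO).round(1),place(s.x,SH).round(1))
for n,p in [('disc',(290,261))]: print(at('top',z([p])[0],28))
E
```

```text
[5.63463706e+02 4.92159657e+01 1.25863649e-01] [[-0.4  1.4]
 [ 0.   1.3]
 [ 0.1 -0.5]
 [ 0.4 -0.5]
 [-0.2  0.6]
 [ 0.   0.6]
 [ 0.4 -1.3]
 [-0.4 -1.5]]
[[465.3 111.9]
 [642.9 134.4]
 [661.6 -13.5]
 [484.  -35.9]] [[491.4  91.7]
 [622.7 108.3]
 [635.5   6.8]
 [504.2  -9.9]]
[563.5771793  49.2134394  28.       ]
```

send_rows --pt "-0.3 0 0.33 0 0 0 0" --pt "-0.6 0 0.66 0 0 0 0" --pt "-0.85 0 0.92 0 0 0 0" --pt "-0.85 0 0.92 0 0 0 0"

```text
time: 0.83
tool_pos: [208.9, -448.1, 231.4]
ee_rot: [-0.556, 0.436, -0.434, 0.559]
contact_force: [0.0, 0.7, -0.3]
opening: 39.0
```

send_rows --pt "-0.3 0 0.33 0 0 0 0" --pt "-0.6 0 0.66 0 0 0 0" --pt "-0.85 0 0.92 0 0 0 0" --pt "-0.85 0 0.92 0 0 0 0"

```text
time: 1.17
tool_pos: [277.9, -344.2, 231.5]
ee_rot: [-0.557, 0.435, -0.434, 0.559]
contact_force: [-0.6, -0.8, 0.2]
opening: 0.3
```

send_rows --pt "-0.3 0 0.33 0 0 0 0" --pt "-0.6 0 0.66 0 0 0 0" --pt "-0.85 0 0.92 0 0 0 0" --pt "-0.85 0 0.92 0 0 0 0"

```text
time: 1.5
tool_pos: [347.4, -240.1, 231.6]
ee_rot: [-0.557, 0.434, -0.434, 0.559]
contact_force: [-0.2, -1.0, 0.3]
opening: -0.2
```

send_rows --pt "-0.3 0 0.33 0 0 0 0" --pt "-0.6 0 0.66 0 0 0 0" --pt "-0.85 0 0.92 0 0 0 0" --pt "-0.85 0 0.92 0 0 0 0"

```text
time: 1.83
tool_pos: [416.8, -136.0, 231.6]
ee_rot: [-0.557, 0.434, -0.435, 0.559]
contact_force: [-0.4, -1.1, -0.5]
opening: 0.2
```

send_rows --pt "-0.3 0 0.33 0 0 0 0" --pt "-0.6 0 0.66 0 0 0 0" --pt "-0.84 0 0.93 0 0.037 0 0" --pt "-0.84 0 0.93 0 0.037 0 0"

```text
time: 2.17
tool_pos: [487.3, -33.3, 231.3]
ee_rot: [-0.529, 0.467, -0.468, 0.532]
contact_force: [0.2, -0.2, -0.4]
opening: 0.1
```

```bash
python3 - <<'E'
from h import *
s=telemetry.sense();print(s['tool_pos'],Ro.from_quat(s['ee_rot']).as_matrix().round(3).tolist())
np.set_printoptions(suppress=True)
ci=viewer.camera_info('wrist');T=np.array(ci['world_to_cam']);print(np.array(ci['K']).round(1),(-T[:3,:3].T@T[:3,3]).round(1),T[2,:3])
cv2.imwrite('pics/w1.png',viewer.get_image('wrist'))
for t in ['corner_1','shim_top_1']:
    for m in models.mark_of('wrist',t): print(t,m['centre'],round(m['p'],2),at('wrist',m['centre'],28 if t[0]=='c' else 35).round(1))
E
```

```text
[487.251505   -33.25091528 231.33328871] [[0.126, 0.003, 0.992], [-0.992, 0.002, 0.126], [-0.001, -1.0, 0.003]]
[[309.7   0.  319. ]
 [  0.  309.7 202.9]
 [  0.    0.    1. ]] [569.  -23.  375.4] [-0.31098292 -0.0375514  -0.94967337]
corner_1 [321.6, 21.5] 0.82 [659.6 -16.3  28. ]
corner_1 [191.6, 29.8] 0.76 [642.  132.9  28. ]
corner_1 [197.2, 182.4] 0.67 [458.7 110.2  28. ]
shim_top_1 [209.6, 46.1] 0.72 [620.3 103.3  35. ]
shim_top_1 [300.2, 41.5] 0.71 [631.2   2.2  35. ]
shim_top_1 [214.6, 162.3] 0.64 [486.9  85.2  35. ]
shim_top_1 [298.2, 160.1] 0.55 [500.1 -11.5  35. ]
shim_top_1 [286.2, 275.7] 0.44 [349.8 -11.5  35. ]
```

View pics/w1.png

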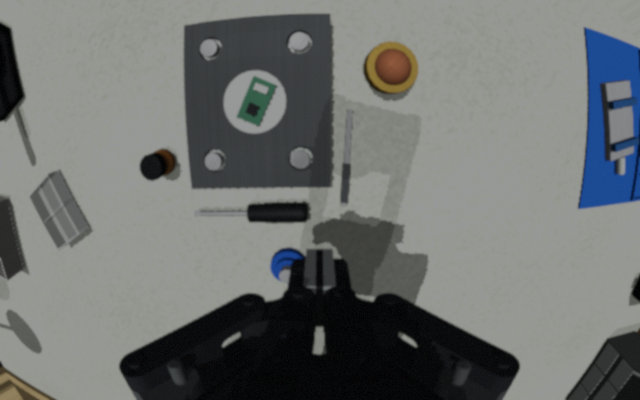

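The wrist view shows plate corners at about (185,27), (330,14), (332,186) and (192,188), and shims at (210,46), (299,41), (301,157) and (215,160).

```bash
python3 - <<'E'
from h import *
C=[at('wrist',p,28)[:2] for p in [(192,188),(185,27),(330,14),(332,186)]]
S=[at('wrist',p,35)[:2] for p in [(215,159.5),(210,46),(299,41),(301,157)]]
E_=np.array([[-100,85],[100,85],[100,-85],[-100,-85]])
f=lambda p:np.r_[(place(p,E_)-C).ravel(),(place(p,SH)-S).ravel()]
s=least_squares(f,[566,50,.1],loss='soft_l1',f_scale=2);print(s.x,f(s.x).reshape(-1,2).round(1))
print(place(s.x,CO).round(1),place(s.x,SH).round(1))
E
```

```text
[5.60593142e+02 4.44695724e+01 1.34182796e-01] [[-0.  -1.1]
 [ 3.1  1.1]
 [ 2.  -1. ]
 [-0.4  0.4]
 [-2.1  1.4]
 [-1.1  1.2]
 [ 1.3 -0.9]
 [-2.1 -0.9]]
[[461.9 106.3]
 [639.3 130.3]
 [659.3 -17.4]
 [481.9 -41.3]] [[488.2  86.3]
 [619.3 104. ]
 [633.    2.6]
 [501.9 -15.1]]
```

```bash
cat >> h.py <<'E'
def proj(cam,P):
    ci=viewer.camera_info(cam);K=np.array(ci['K']);T=np.array(ci['world_to_cam'])
    c=T[:3,:3]@np.array(P)+T[:3,3]
    if cam=='wrist':
        rr=np.hypot(c[0],c[1]);t=np.arctan2(rr,c[2]);return np.array([K[0,2]+K[0,0]*t*c[0]/rr,K[1,2]+K[1,1]*t*c[1]/rr])
    return np.array([K[0,2]+K[0,0]*c[0]/c[2],K[1,2]+K[1,1]*c[1]/c[2]])
E
python3 - <<'E'
from h import *
s=telemetry.sense();R=Ro.from_quat(s['ee_rot']).as_matrix();p=s['tool_pos']
for o in [(0,0,0),(14.5,0,11),(-14.5,0,11),(-14.5,0,-11)]: print(proj('wrist',p+R@np.array(o)))
im=cv2.imread('pics/w1.png');cv2.imwrite('pics/w1z.png',cv2.resize(im[220:320,260:380],None,fx=5,fy=5,interpolation=cv2.INTER_CUBIC))
top=viewer.get_image('top');q=proj('top',p);print('top tcp',q)
x,y=q.astype(int);cv2.imwrite('pics/t1z.png',cv2.resize(top[100:300,250:430],None,fx=3,fy=3))
E
```

```text
[319.31747895 265.01917715]
[347.27775597 246.52499162]
[291.36764041 246.51973772]
[292.93072769 282.03142929]
top tcp [399.29037981 213.03368959]
```

View pics/w1z.png

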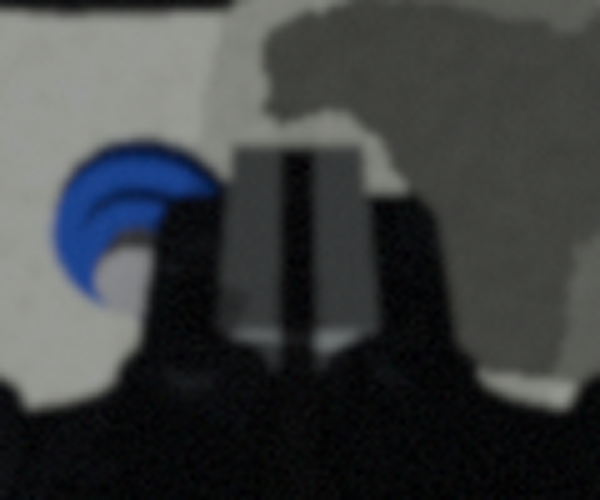

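View pics/t1z.png

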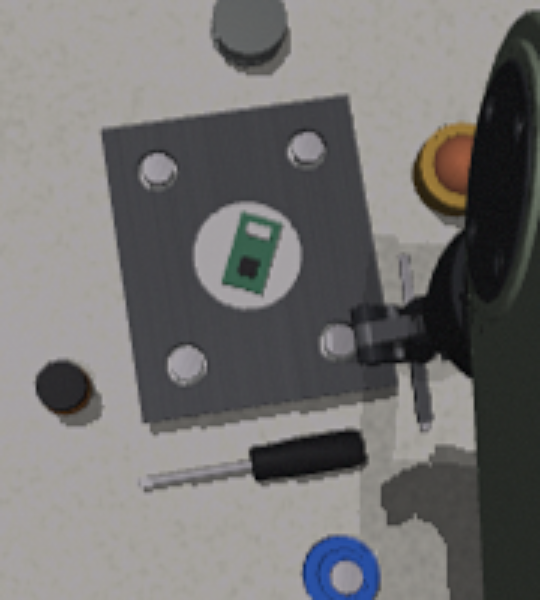

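```bash
python3 - <<'E'
from h import *
np.set_printoptions(suppress=True,precision=3)
ci=viewer.camera_info('top');T=np.array(ci['world_to_cam']);print(np.array(ci['K']),(-T[:3,:3].T@T[:3,3]),T)
for z in (28,100,231,231+73): print(z,proj('top',[487.25,-33.25,z]))
top=viewer.get_image('top');cv2.imwrite('pics/t2z.png',cv2.resize(top[180:250,340:440],None,fx=7,fy=7,interpolation=cv2.INTER_CUBIC))
E
```

```text
[[421.898   0.    313.336]
 [  0.    421.898 194.83 ]
 [  0.      0.      1.   ]] [418.288 103.481 857.752] [[ -0.019  -1.      0.017  96.852]
 [ -0.989   0.016  -0.15  540.636]
 [  0.15   -0.019  -0.989 787.238]
 [  0.      0.      0.      1.   ]]
28 [374.814 222.293]
100 [381.227 218.872]
231 [396.598 210.673]
304 [408.245 204.46 ]
```

View pics/t2z.png

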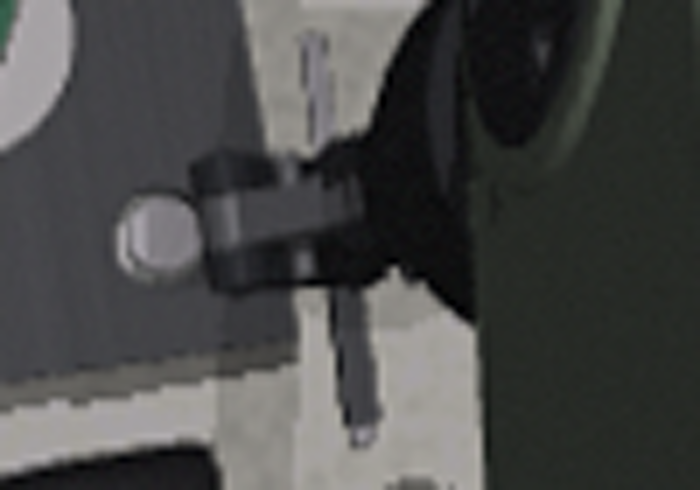

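```bash
python3 - <<'E'
from h import *
for i in range(3):
    s=telemetry.sense();print(s['time'],s['tool_pos'],s['qpos']);viewer.get_image('top')
ms=models.mark_of('top','shim_top_1')
E
```

```text
2.4167 [483.07651341 -37.72770067 231.20716725] [-1.01171145e-01  1.77507995e-01  1.76067083e+00 -8.23571652e-04
  1.20405593e+00  1.34509956e+00]
2.4667 [483.07690366 -37.77734247 231.34307972] [-1.01378353e-01  1.77201680e-01  1.76070351e+00 -6.51877068e-04
  1.20390823e+00  1.34544950e+00]
2.5167 [483.10151744 -37.66550378 231.40378147] [-1.01241327e-01  1.77107209e-01  1.76066415e+00 -4.92428315e-04
  1.20389568e+00  1.34579493e+00]
```

The arm was still settling when I took the first wrist picture, so that fit is biased. I'll retake it now that the arm is still.

```bash
python3 - <<'E'
from h import *
np.set_printoptions(suppress=True)
im=viewer.get_image('wrist');cv2.imwrite('pics/w2.png',im)
cv2.imwrite('pics/w2z.png',cv2.resize(im[0:200,160:360],None,fx=3,fy=3,interpolation=cv2.INTER_CUBIC))
for t in ['corner_1','shim_top_1']:
    for m in models.mark_of('wrist',t): print(t,m['centre'],round(m['p'],2),at('wrist',m['centre'],28 if t[0]=='c' else 35).round(1))
for P in np.c_[place([563.5,49.2,.126],SH),[35]*4]: print(proj('wrist',P))
for P in np.c_[place([563.5,49.2,.126],np.array([[-100,85],[100,85],[100,-85],[-100,-85]])),[28]*4]: print(proj('wrist',P))
E
```

```text
corner_1 [187.2, 25.7] 0.88 [647.5 138.6  28. ]
corner_1 [195.2, 177.5] 0.81 [464.4 112.8  28. ]
corner_1 [318.4, 177.6] 0.69 [481.2 -36.2  28. ]
corner_1 [314.7, 17.0] 0.67 [663.6  -9.3  28. ]
shim_top_1 [298.8, 38.6] 0.77 [634.8   4.3  35. ]
shim_top_1 [296.1, 153.0] 0.71 [507.9  -7.8  35. ]
shim_top_1 [210.1, 156.7] 0.53 [493.4  91.8  35. ]
shim_top_1 [203.9, 44.4] 0.53 [622.9 111.   35. ]
shim_top_1 [283.4, 271.4] 0.49 [355.9  -6.6  35. ]
shim_top_1 [194.9, 176.8] 0.43 [467.3 110.6  35. ]
[210.17263869 158.36493711]
[206.11439273  44.54775769]
[296.66547875  37.71163688]
[297.60625964 156.41285257]
[189.31403319 185.30792778]
[182.26195696  22.38826489]
[327.9354574   10.49895248]
[327.68622656 184.04755049]
```

View pics/w2z.png

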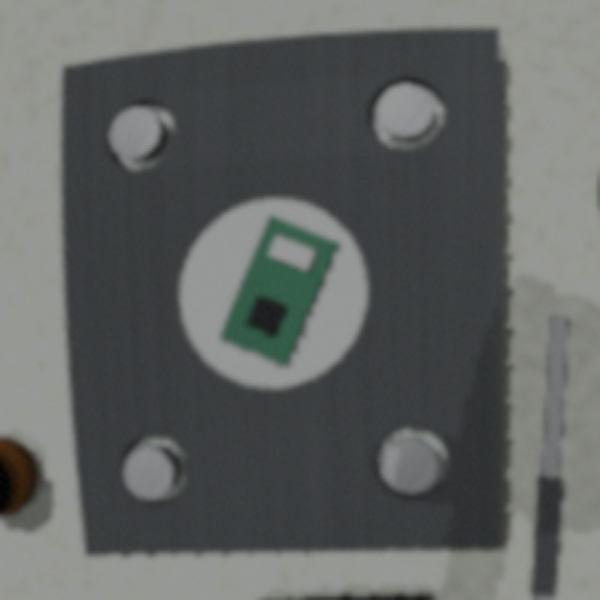

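send_rows --pt "-0.018 0.25 0.02 0 0 0 0" --pt "-0.018 0.5 0.02 0 0 0 0" --pt "-0.018 0.75 0.02 0 0 0 0" --pt "-0.018 0.95 0.02 0 0 0 0" --pt "-0.018 1.0 0.02 0 0 0 0"

```text
time: 3.18
tool_pos: [483.2, -34.1, 128.4]
ee_rot: [0.532, -0.469, 0.466, -0.529]
contact_force: [0.3, -0.2, -0.5]
opening: 0.0
```

send_rows --pt "0 0.25 0 0 0 0 0" --pt "0 0.5 0 0 0 0 0" --pt "0 0.75 0 0 0 0 0" --pt "0 0.85 0 0 0 0 0" --pt "0 0.9 0 0 0 0 0"

```text
time: 3.6
tool_pos: [485.0, -34.2, 40.3]
ee_rot: [0.531, -0.468, 0.467, -0.53]
contact_force: [-0.6, 0.3, -0.4]
opening: -0.1
```

send_rows --pt "0 0.02 0 0 0 0 0" --pt "0 0.04 0 0 0 0 0" --pt "0 0.05 0 0 0 0 0" --pt "0 0.05 0 0 0 0 0"

```text
time: 3.93
tool_pos: [486.2, -34.3, 37.1]
ee_rot: [-0.53, 0.467, -0.468, 0.531]
contact_force: [0.8, -0.7, -0.1]
opening: 0.0
```

send_rows --pt "0.01 0.015 0 0 0 0 0" --pt "0.01 0.03 0 0 0 0 0" --pt "0.01 0.045 0 0 0 0 0" --pt "0.01 0.055 0 0 0 0 0" --pt "0.01 0.06 0 0 0 0 0"

```text
time: 4.35
tool_pos: [485.5, -35.2, 30.2]
ee_rot: [0.53, -0.468, 0.468, -0.53]
contact_force: [0.3, -0.8, -0.6]
opening: 0.0
```

send_rows --pt "0 0.005 0 0 0 0 0" --pt "0 0.01 0 0 0 0 0" --pt "0 0.015 0 0 0 0 0" --pt "0 0.015 0 0 0 0 0"

```text
time: 4.68
tool_pos: [485.6, -35.2, 28.7]
ee_rot: [0.53, -0.468, 0.468, -0.53]
contact_force: [-0.6, 0.6, -0.3]
opening: -0.3
```

send_rows --pt "0 0.005 0 0 0 0 0" --pt "0 0.01 0 0 0 0 0" --pt "0 0.01 0 0 0 0 0"

```text
time: 4.93
tool_pos: [485.7, -35.2, 28.0]
ee_rot: [-0.53, 0.468, -0.468, 0.53]
contact_force: [-0.3, -0.3, 2.4]
opening: -0.2
```

Contact at 28.0. Now small increments.

send_rows --pt "0 0.003 0 0 0 0 0" --pt "0 0.006 0 0 0 0 0" --pt "0 0.006 0 0 0 0 0"

```text
time: 5.18
tool_pos: [485.8, -35.2, 28.0]
ee_rot: [-0.53, 0.467, -0.468, 0.53]
contact_force: [-2.9, 0.4, 9.2]
opening: -0.1
```

send_rows --pt "0 0.002 0 0 0 0 0" --pt "0 0.004 0 0 0 0 0" --pt "0 0.004 0 0 0 0 0"

```text
time: 5.43
tool_pos: [485.7, -35.2, 28.0]
ee_rot: [-0.53, 0.467, -0.468, 0.53]
contact_force: [-3.3, 1.4, 11.1]
opening: 0.2
```

send_rows --pt "0 -0.02 0 0 0 0 0" --pt "0 -0.15 0 0 0 0 0" --pt "0 -0.35 0 0 0 0 0" --pt "0 -0.4 0.1 0 0 0 0" --pt "0 -0.4 0.3 0 0 0 0"

```text
time: 5.85
tool_pos: [514.6, -31.6, 68.2]
ee_rot: [-0.53, 0.468, -0.468, 0.53]
contact_force: [0.8, 1.5, -0.6]
opening: -0.2
```

send_rows --pt "0 0 0.25 0 0 0 0" --pt "0 0 0.5 0 0 0 0" --pt "0 0 0.75 0 0 0 0" --pt "0 0 0.9 0 0 0 0" --pt "0 0 1.0 0 0 0 0"

```text
time: 6.27
tool_pos: [616.4, -18.7, 66.4]
ee_rot: [-0.53, 0.467, -0.468, 0.531]
contact_force: [0.5, 0.3, -0.4]
opening: -0.3
```

send_rows --pt "0 0 0.2 0 0 0 0" --pt "0 0 0.4 0 0 0 0" --pt "0 0 0.48 0 0 0 0" --pt "0 0 0.48 0 0 0 0" --pt "0 0 0.48 0 0 0 0"

```text
time: 6.68
tool_pos: [661.1, -12.9, 66.2]
ee_rot: [0.531, -0.468, 0.467, -0.53]
contact_force: [-0.6, -0.1, -0.6]
opening: -0.1
```

Now above corner 3. I'll take a quick wrist look to confirm the tip's position relative to the shim.

```bash
python3 - <<'E'
from h import *
print(telemetry.sense()['tool_pos'])
im=viewer.get_image('wrist');cv2.imwrite('pics/w3.png',im)
E
```

```text
[661.12799288 -12.94796538  66.23975637]
```

View pics/w3.png

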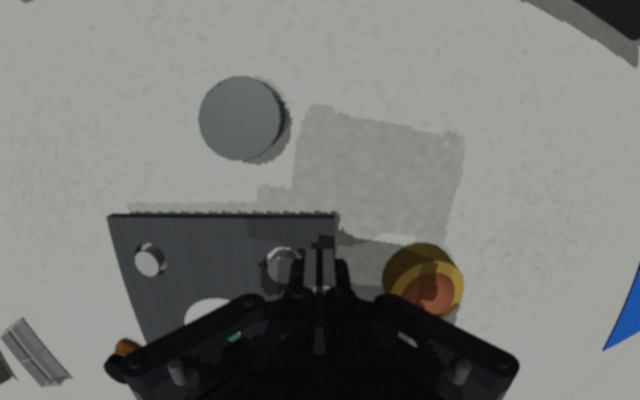

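The tip is over the corner: pads at (320,250), plate corner at (336,215), shim at (285,262). The tin at (425,280) is off to the side. I'll descend.

send_rows --pt "0 0.1 0.01 0 0 0 0" --pt "0 0.2 0.01 0 0 0 0" --pt "0 0.28 0.01 0 0 0 0" --pt "0 0.33 0.01 0 0 0 0" --pt "0 0.35 0.01 0 0 0 0"

```text
time: 7.15
tool_pos: [662.0, -12.8, 30.0]
ee_rot: [0.531, -0.468, 0.467, -0.53]
contact_force: [-1.3, -0.9, -0.6]
opening: -0.1
```

send_rows --pt "0 0.01 0 0 0 0 0" --pt "0 0.015 0 0 0 0 0" --pt "0 0.02 0 0 0 0 0" --pt "0 0.025 0 0 0 0 0" --pt "0 0.025 0 0 0 0 0"

```text
time: 7.57
tool_pos: [663.4, -12.8, 29.6]
ee_rot: [-0.53, 0.467, -0.468, 0.53]
contact_force: [-0.6, -0.4, -0.2]
opening: 0.0
```

send_rows --pt "0 0.004 0 0 0 0 0" --pt "0 0.007 0 0 0 0 0" --pt "0 0.01 0 0 0 0 0" --pt "0 0.01 0 0 0 0 0"

```text
time: 7.9
tool_pos: [663.2, -12.8, 28.3]
ee_rot: [0.53, -0.468, 0.468, -0.53]
contact_force: [-0.8, 0.3, -0.5]
opening: -0.0
```

send_rows --pt "0 0.004 0 0 0 0 0" --pt "0 0.008 0 0 0 0 0" --pt "0 0.008 0 0 0 0 0"

```text
time: 8.15
tool_pos: [663.3, -12.8, 28.1]
ee_rot: [-0.53, 0.468, -0.468, 0.53]
contact_force: [-1.3, 0.5, 4.5]
opening: -0.0
```

send_rows --pt "0 0.003 0 0 0 0 0" --pt "0 0.006 0 0 0 0 0" --pt "0 0.006 0 0 0 0 0"

```text
time: 8.4
tool_pos: [663.3, -12.8, 28.0]
ee_rot: [-0.53, 0.467, -0.468, 0.53]
contact_force: [-1.9, 0.4, 7.4]
opening: -0.3
```

Corner 3 is firm too. Next is corner 2.

send_rows --pt "0 -0.02 0 0 0 0 0" --pt "0 -0.15 0 0 0 0 0" --pt "0 -0.35 0 0 0 0 0" --pt "-0.1 -0.4 0 0 0 0 0" --pt "-0.3 -0.4 0 0 0 0 0"

```text
time: 8.82
tool_pos: [661.1, 16.0, 68.6]
ee_rot: [-0.529, 0.467, -0.47, 0.531]
contact_force: [-0.1, 0.1, -0.2]
opening: -0.0
```

send_rows --pt "-0.25 0 0 0 0 0 0" --pt "-0.5 0 0 0 0 0 0" --pt "-0.75 0 0 0 0 0 0" --pt "-0.9 0 0 0 0 0 0" --pt "-1.0 0 0 0 0 0 0"

```text
time: 9.23
tool_pos: [646.4, 118.4, 66.4]
ee_rot: [0.531, -0.467, 0.467, -0.531]
contact_force: [0.4, -0.5, -0.1]
opening: -0.2
```

send_rows --pt "-0.1 0 0 0 0 0 0" --pt "-0.18 0.05 0 0 0 0 0" --pt "-0.18 0.05 0 0 0 0 0" --pt "-0.18 0.05 0 0 0 0 0"

```text
time: 9.57
tool_pos: [644.4, 133.7, 61.2]
ee_rot: [0.531, -0.468, 0.468, -0.53]
contact_force: [0.4, -0.6, 0.2]
opening: -0.1
```

send_rows --pt "0 0.1 0 0 0 0 0" --pt "0 0.2 0 0 0 0 0" --pt "0 0.27 0 0 0 0 0" --pt "0 0.3 0 0 0 0 0" --pt "0 0.3 0 0 0 0 0"

```text
time: 9.98
tool_pos: [643.8, 133.4, 30.2]
ee_rot: [0.531, -0.468, 0.467, -0.529]
contact_force: [0.2, -0.2, 0.5]
opening: -0.1
```

send_rows --pt "0 0.005 0 0 0 0 0" --pt "0 0.01 0 0 0 0 0" --pt "0 0.015 0 0 0 0 0" --pt "0 0.02 0 0 0 0 0" --pt "0 0.02 0 0 0 0 0"

```text
time: 10.4
tool_pos: [644.7, 134.1, 30.1]
ee_rot: [-0.53, 0.468, -0.468, 0.53]
contact_force: [0.2, 0.2, -0.4]
opening: -0.5
```

send_rows --pt "0 0.004 0 0 0 0 0" --pt "0 0.008 0 0 0 0 0" --pt "0 0.01 0 0 0 0 0" --pt "0 0.01 0 0 0 0 0"

```text
time: 10.73
tool_pos: [644.6, 134.0, 28.9]
ee_rot: [0.53, -0.468, 0.468, -0.53]
contact_force: [-0.9, 1.7, 0.2]
opening: 0.1
```

send_rows --pt "0 0.004 0 0 0 0 0" --pt "0 0.008 0 0 0 0 0" --pt "0 0.012 0 0 0 0 0" --pt "0 0.012 0 0 0 0 0"

```text
time: 11.07
tool_pos: [644.7, 134.0, 28.0]
ee_rot: [-0.53, 0.468, -0.468, 0.53]
contact_force: [-1.0, -0.4, 2.2]
opening: 0.2
```

send_rows --pt "0 0.003 0 0 0 0 0" --pt "0 0.006 0 0 0 0 0" --pt "0 0.006 0 0 0 0 0"

```text
time: 11.32
tool_pos: [644.7, 134.0, 28.0]
ee_rot: [-0.53, 0.468, -0.468, 0.53]
contact_force: [-2.0, -0.2, 6.6]
opening: 0.1
```

Corner 2 is firm, so corner 1 should be the one that rocks. I'll check it by pressing.

send_rows --pt "0 -0.02 0 0 0 0 0" --pt "0 -0.15 0 0 0 0 0" --pt "0 -0.35 0 0 0 0 0" --pt "0 -0.4 -0.1 0 0 0 0" --pt "0 -0.4 -0.3 0 0 0 0"

```text
time: 11.73
tool_pos: [617.4, 130.7, 68.7]
ee_rot: [-0.529, 0.466, -0.469, 0.532]
contact_force: [1.1, 0.8, -0.6]
opening: 0.2
```

send_rows --pt "0 0 -0.25 0 0 0 0" --pt "0 0 -0.5 0 0 0 0" --pt "0 0 -0.75 0 0 0 0" --pt "0 0 -0.9 0 0 0 0" --pt "0 0 -1.0 0 0 0 0"

```text
time: 12.15
tool_pos: [512.6, 117.3, 66.6]
ee_rot: [0.531, -0.468, 0.467, -0.53]
contact_force: [1.1, -1.0, 0.3]
opening: -0.1
```

send_rows --pt "0 0 -0.2 0 0 0 0" --pt "0 0.05 -0.4 0 0 0 0" --pt "0 0.05 -0.49 0 0 0 0" --pt "0 0.05 -0.49 0 0 0 0" --pt "0 0.05 -0.49 0 0 0 0"

```text
time: 12.57
tool_pos: [468.0, 111.8, 62.4]
ee_rot: [-0.53, 0.467, -0.468, 0.531]
contact_force: [-0.4, -0.6, 0.2]
opening: -0.1
```

```bash
python3 - <<'E'
from h import *
print(telemetry.sense()['tool_pos'],at('top',(270.5,228.5),42))
im=viewer.get_image('wrist');cv2.imwrite('pics/w4.png',im)
im=viewer.get_image('scene');cv2.imwrite('pics/s4.png',cv2.resize(im[80:280,230:450],None,fx=3,fy=3))
E
```

```text
[467.97102689 111.81102763  62.3876425 ] [477.59554242 171.2892228   42.        ]
```

View pics/w4.png

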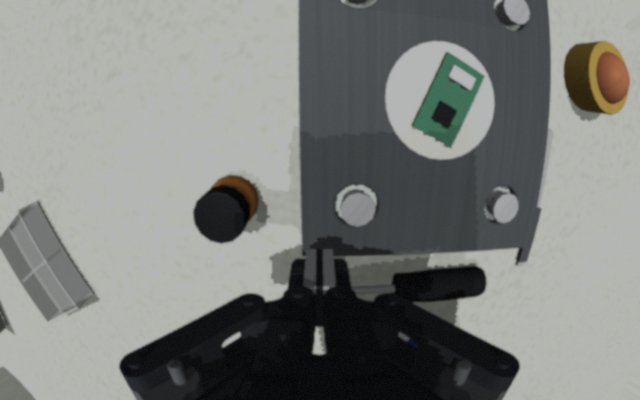

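View pics/s4.png

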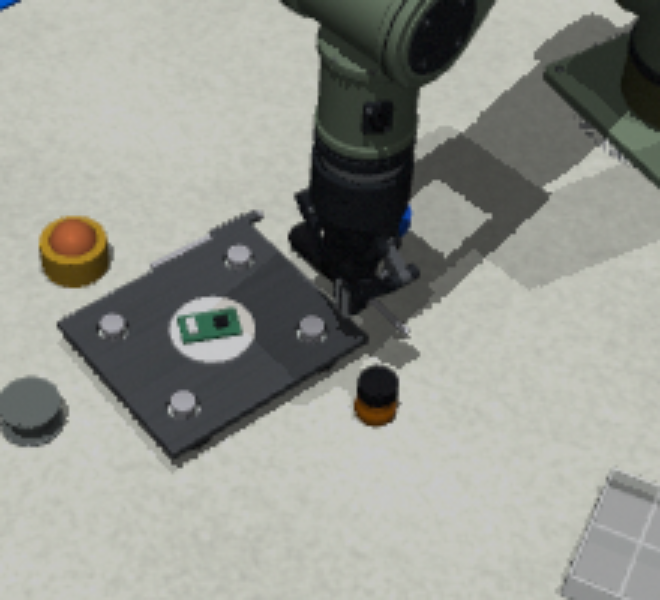

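The tip is over corner 1: pads at (320,265), plate corner at (303,252), shim at (357,205). The flux jar at (222,212) is clear of the fingers.

send_rows --pt "0 0.1 -0.02 0 0 0 0" --pt "0 0.2 -0.02 0 0 0 0" --pt "0 0.27 -0.02 0 0 0 0" --pt "0 0.31 -0.02 0 0 0 0" --pt "0 0.32 -0.02 0 0 0 0"

```text
time: 13.08
tool_pos: [465.4, 111.4, 29.4]
ee_rot: [0.531, -0.468, 0.468, -0.53]
contact_force: [0.9, -0.3, -1.4]
opening: 0.0
```

send_rows --pt "0 0.005 0 0 0 0 0" --pt "0 0.01 0 0 0 0 0" --pt "0 0.015 0 0 0 0 0" --pt "0 0.015 0 0 0 0 0"

```text
time: 13.42
tool_pos: [465.4, 111.4, 28.8]
ee_rot: [-0.53, 0.467, -0.468, 0.531]
contact_force: [1.1, 0.1, -0.3]
opening: 0.1
```

send_rows --pt "0 0.005 0 0 0 0 0" --pt "0 0.01 0 0 0 0 0" --pt "0 0.015 0 0 0 0 0" --pt "0 0.015 0 0 0 0 0"

```text
time: 13.75
tool_pos: [465.3, 111.5, 27.3]
ee_rot: [-0.53, 0.468, -0.468, 0.531]
contact_force: [-0.6, 0.8, 3.1]
opening: -0.3
```

It's sinking.

send_rows --pt "0 0.005 0 0 0 0 0" --pt "0 0.01 0 0 0 0 0" --pt "0 0.015 0 0 0 0 0" --pt "0 0.02 0 0 0 0 0" --pt "0 0.02 0 0 0 0 0"

```text
time: 14.17
tool_pos: [465.2, 111.5, 25.1]
ee_rot: [-0.53, 0.468, -0.468, 0.53]
contact_force: [-0.7, 0.9, 4.5]
opening: -0.1
```

send_rows --pt "0 0.005 0 0 0 0 0" --pt "0 0.01 0 0 0 0 0" --pt "0 0.015 0 0 0 0 0" --pt "0 0.02 0 0 0 0 0" --pt "0 0.02 0 0 0 0 0"

```text
time: 14.58
tool_pos: [465.2, 111.5, 23.3]
ee_rot: [-0.53, 0.468, -0.468, 0.53]
contact_force: [-1.7, 1.2, 6.8]
opening: 0.2
```

send_rows --pt "0 0.004 0 0 0 0 0" --pt "0 0.008 0 0 0 0 0" --pt "0 0.012 0 0 0 0 0" --pt "0 0.012 0 0 0 0 0"

```text
time: 14.92
tool_pos: [465.2, 111.5, 23.1]
ee_rot: [-0.53, 0.468, -0.468, 0.531]
contact_force: [-4.1, 0.6, 15.9]
opening: -0.3
```

It bottomed out at z = 23.1. I'll hold briefly, then release slowly.

send_rows --pt "0 0 0 0 0 0 0" --pt "0 0 0 0 0 0 0" --pt "0 0 0 0 0 0 0" --pt "0 0 0 0 0 0 0"

```text
time: 15.25
tool_pos: [465.2, 111.5, 23.1]
ee_rot: [-0.53, 0.468, -0.468, 0.531]
contact_force: [-4.0, 0.1, 15.7]
opening: 0.2
```

send_rows --pt "0 -0.015 0 0 0 0 0" --pt "0 -0.03 0 0 0 0 0" --pt "0 -0.045 0 0 0 0 0" --pt "0 -0.06 0 0 0 0 0" --pt "0 -0.075 0 0 0 0 0"

```text
time: 15.67
tool_pos: [465.0, 111.2, 29.1]
ee_rot: [0.531, -0.468, 0.468, -0.53]
contact_force: [-0.1, 0.2, 0.7]
opening: 0.1
```

send_rows --pt "0 -0.05 0 0 0 0 0" --pt "0 -0.15 0 0 0 0 0" --pt "0 -0.25 0 0 0 0 0" --pt "0 -0.27 0 0 0 0 0" --pt "0 -0.27 0 0 0 0 0"

```text
time: 16.08
tool_pos: [465.5, 111.3, 56.8]
ee_rot: [-0.53, 0.467, -0.468, 0.531]
contact_force: [0.7, -0.3, 1.3]
opening: 0.2
```

send_rows --pt "0.1 0 0.1 0 0 0 0" --pt "0.2 0 0.2 0 0 0 0" --pt "0.23 0 0.24 0 0 0 0" --pt "0.23 0 0.24 0 0 0 0" --pt "0.23 0 0.24 0 0 0 0"

```text
time: 16.5
tool_pos: [492.0, 91.0, 55.9]
ee_rot: [0.53, -0.468, 0.468, -0.53]
contact_force: [0.5, -0.3, 0.6]
opening: 0.0
```

send_rows --pt "0 0.05 0 0 0 0 0" --pt "0 0.1 0 0 0 0 0" --pt "0 0.14 0 0 0 0 0" --pt "0 0.15 0 0 0 0 0" --pt "0 0.15 0 0 0 0 0"

```text
time: 16.92
tool_pos: [491.2, 91.6, 40.8]
ee_rot: [0.531, -0.468, 0.467, -0.53]
contact_force: [1.0, 0.5, 0.4]
opening: -0.2
```

```bash
python3 - <<'E'
from h import *
print(telemetry.sense()['tool_pos'])
im=viewer.get_image('wrist');cv2.imwrite('pics/w5.png',cv2.resize(im[150:320,230:430],None,fx=3.5,fy=3.5,interpolation=cv2.INTER_CUBIC))
im=viewer.get_image('scene');cv2.imwrite('pics/s5.png',cv2.resize(im[130:260,240:380],None,fx=4,fy=4,interpolation=cv2.INTER_CUBIC))
for P in np.c_[place([563.5,49.2,.126],SH),[35]*4]: print(P,proj('wrist',P))
E
```

```text
[491.19474496  91.63976045  40.77988142]
[491.42924565  91.64505352  35.        ] [319.34736181 259.80260257]
[622.711144   108.27466993  35.        ] [319.33562762   5.13135279]
[635.57075435   6.75494648  35.        ] [508.7182427   28.56091178]
[504.288856    -9.87466993  35.        ] [486.69113792 254.17646461]
```

View pics/w5.png

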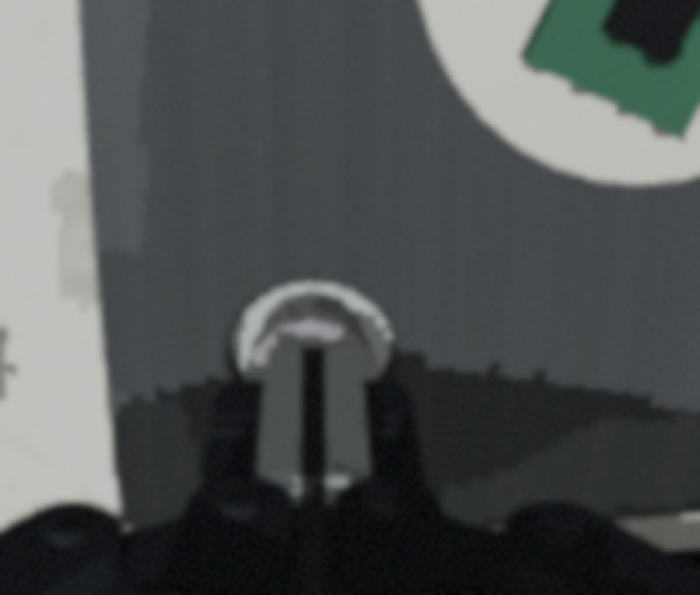

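View pics/s5.png

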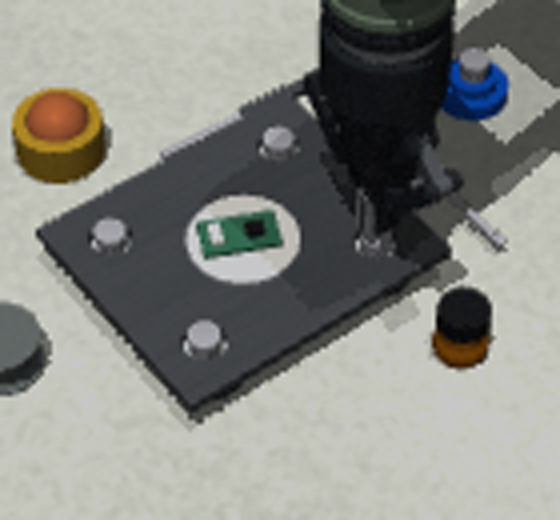

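The tip is centred over the corner-1 shim; the disc's far edge shows about 2 mm ahead of the pads. I'll nudge forward and press.

send_rows --pt "0 0.01 0.013 0 0 0 0" --pt "0 0.025 0.013 0 0 0 0" --pt "0 0.04 0.013 0 0 0 0" --pt "0 0.045 0.013 0 0 0 0"

```text
time: 17.35
tool_pos: [493.0, 91.7, 36.7]
ee_rot: [0.53, -0.468, 0.468, -0.53]
contact_force: [-0.8, 0.3, 0.9]
opening: 0.3
```

send_rows --pt "0 0.005 0 0 0 0 0" --pt "0 0.01 0 0 0 0 0" --pt "0 0.015 0 0 0 0 0" --pt "0 0.02 0 0 0 0 0" --pt "0 0.02 0 0 0 0 0"

```text
time: 17.77
tool_pos: [493.2, 91.7, 35.1]
ee_rot: [-0.53, 0.468, -0.468, 0.53]
contact_force: [0.1, 1.1, 1.7]
opening: 0.1
```

send_rows --pt "0 0.005 0 0 0 0 0" --pt "0 0.01 0 0 0 0 0" --pt "0 0.015 0 0 0 0 0" --pt "0 0.02 0 0 0 0 0" --pt "0 0.02 0 0 0 0 0"

```text
time: 18.18
tool_pos: [493.2, 91.7, 33.7]
ee_rot: [-0.53, 0.467, -0.468, 0.531]
contact_force: [-2.7, -0.1, 7.9]
opening: 0.5
```

send_rows --pt "0 0.005 0 0 0 0 0" --pt "0 0.01 0 0 0 0 0" --pt "0 0.015 0 0 0 0 0" --pt "0 0.02 0 0 0 0 0" --pt "0 0.02 0 0 0 0 0"

```text
time: 18.6
tool_pos: [493.2, 91.7, 31.8]
ee_rot: [-0.53, 0.467, -0.468, 0.531]
contact_force: [-1.4, -0.8, 8.1]
opening: -0.2
```

send_rows --pt "0 0.005 0 0 0 0 0" --pt "0 0.01 0 0 0 0 0" --pt "0 0.015 0 0 0 0 0" --pt "0 0.02 0 0 0 0 0" --pt "0 0.02 0 0 0 0 0"

```text
time: 19.02
tool_pos: [493.2, 91.7, 29.7]
ee_rot: [-0.53, 0.467, -0.468, 0.531]
contact_force: [-2.0, -0.4, 8.2]
opening: 0.2
```

send_rows --pt "0 0.004 0 0 0 0 0" --pt "0 0.008 0 0 0 0 0" --pt "0 0.01 0 0 0 0 0" --pt "0 0.01 0 0 0 0 0"

```text
time: 19.35
tool_pos: [493.2, 91.7, 29.0]
ee_rot: [-0.53, 0.467, -0.468, 0.531]
contact_force: [-3.1, 0.2, 10.0]
opening: 0.1
```

send_rows --pt "0 0.003 0 0 0 0 0" --pt "0 0.006 0 0 0 0 0" --pt "0 0.006 0 0 0 0 0"

```text
time: 19.6
tool_pos: [493.2, 91.7, 28.9]
ee_rot: [-0.53, 0.467, -0.468, 0.531]
contact_force: [-4.4, -0.3, 14.9]
opening: 0.3
```

send_rows --pt "0 0.004 0 0 0 0 0" --pt "0 0.007 0 0 0 0 0" --pt "0 0.007 0 0 0 0 0" --pt "0 0.007 0 0 0 0 0"

```text
time: 19.93
tool_pos: [493.3, 91.7, 28.9]
ee_rot: [-0.53, 0.467, -0.468, 0.531]
contact_force: [-4.3, -1.0, 20.1]
opening: -0.3
```

Hard stop at 28.9 mm with 20 N. Now I'll release, lift and back away.

send_rows --pt "0 -0.02 0 0 0 0 0" --pt "0 -0.06 0 0 0 0 0" --pt "0 -0.25 0 0 0 0 0" --pt "0 -0.6 0 0 0 0 0" --pt "0 -0.9 0 0 0 0 0"

```text
time: 20.35
tool_pos: [492.6, 91.6, 117.3]
ee_rot: [0.531, -0.468, 0.467, -0.53]
contact_force: [-0.2, 0.1, 0.1]
opening: -0.4
```

send_rows --pt "0 -0.3 0 0 0 0 0" --pt "0 -0.6 -0.2 0 0 0 0" --pt "0 -0.8 -0.5 0 0 0 0" --pt "0 -0.8 -0.6 0 0 0 0" --pt "0 -0.8 -0.6 0 0 0 0"

```text
time: 20.77
tool_pos: [431.8, 84.0, 197.2]
ee_rot: [-0.53, 0.467, -0.468, 0.531]
contact_force: [-0.2, -0.3, -0.6]
opening: -0.1
```

```bash
python3 - <<'E'
from h import *
for i in range(4): viewer.get_image('top')
s=telemetry.sense();print(s['time'],s['tool_pos'],s['contact_force'])
im=viewer.get_image('wrist');cv2.imwrite('pics/w6.png',im)
im=viewer.get_image('scene');cv2.imwrite('pics/s6.png',cv2.resize(im[130:260,230:390],None,fx=4,fy=4,interpolation=cv2.INTER_CUBIC))
im=viewer.get_image('top');cv2.imwrite('pics/t6.png',cv2.resize(im[90:300,250:430],None,fx=2.8,fy=2.8,interpolation=cv2.INTER_CUBIC))
E
```

```text
20.9667 [434.05728887  84.26120482 195.345493  ] [ 0.10444121  0.50694229 -0.22205889]
```

View pics/w6.png

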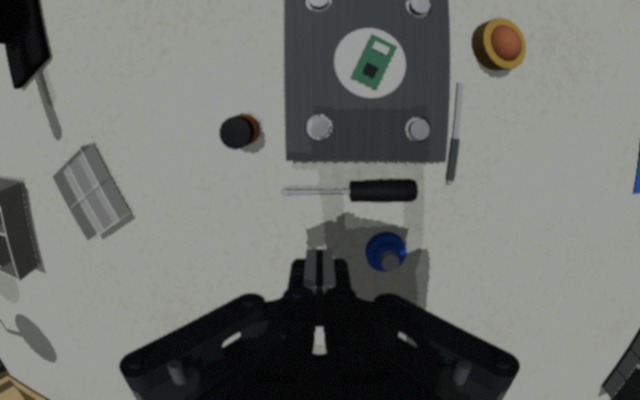

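View pics/s6.png

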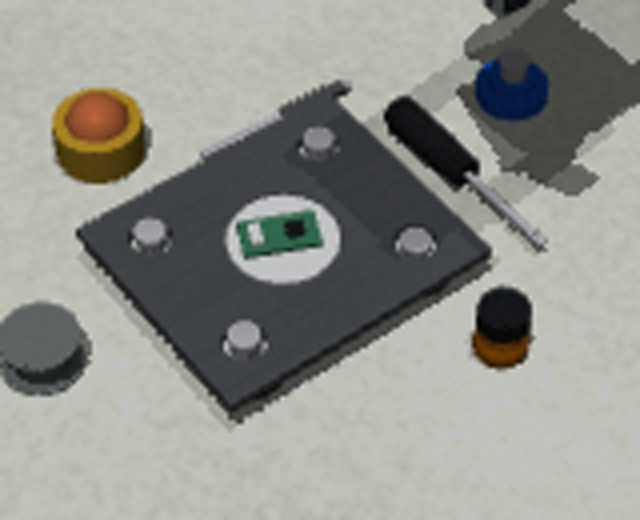

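View pics/t6.png

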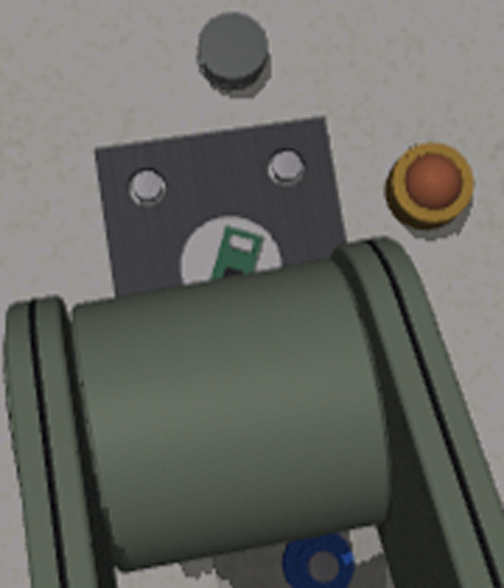

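The scene view shows the corner-1 shim flush at (415,240) and the other three standing at (150,233), (318,140) and (245,335). The plate and the objects around it have not moved, and the arm is clear.

```bash
python3 - <<'E'
from h import *
s=telemetry.sense();print(s['time'],s['tool_pos'],abs(np.array(s['qd'])).max())
print(workorder.close_job())
E
```

```text
21.1167 [434.02643562  84.26743722 195.49910581] 0.006898333602865472
the job is handed in; nothing more can be done
None
```

I found the rocking corner, corner 1 (near left), pressed its shim flat, and handed the job in at 21.1 s of the 67 s allowed.

- **Finding the corner:** I pressed corners 4, 3 and 2 with 7 to 11 N, and all three stayed firm at z = 28.0. Corner 1 gave way at 3 to 7 N and came to a hard stop at z = 23.1. I held it there for about 0.3 s at 16 N, then let it spring back.
- **Pressing the shim:** The corner-1 shim moved at about 8 N and reached its stop at z = 28.9. I confirmed the stop with 20 N, then lifted clear.
- **Last checks:** The final pictures show that shim flush and the other three standing. The plate, board and surrounding objects showed no visible shift. The arm was still and clear, about 195 mm up.
- **Disagreements:**
  - The first wrist-camera fit was 3 to 5 mm off because the arm was still settling; a retake agreed with the top camera.
  - Corner 1 sank 4.9 mm at the fingertip, against the stated "about 6 mm", but the stop was clearly hard.
- **Not checked:** I did not press corner 1 again after the shim went down, so its firmness is not confirmed by touch.

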